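# Refit the clamp knob of a paper press

## Robot

A 6-joint arm with a two-finger parallel gripper is mounted at the origin on the work surface. World frame = base frame: x ahead of the robot, y to its left, z up, the work surface at z = 0. Lengths are in m, angles in rad, forces in N, time in s.
With the tool pointing down it reaches from about 0.275 to 0.725 m from the base axis. Payload 15.9 kg.
Tool frame: the origin (TCP) lies at the centre of the arm's flange, where the gripper is bolted on; the fingertips stand 173 mm ahead of it and the grasp point (between the pads) lies 155 mm ahead of it; y points along the fingers, x is the direction in which the jaws open and shut, and the axes are right-handed (so a half turn about y gives the same grasp; the last joint's range is limited). The gripper opens to 85 mm and grips with 20 to 120 N. Pads are 22 mm wide; open, the fingers measure 114 mm over their backs; the gripper's body (76 mm by 85 mm) begins 54 mm behind the grasp point. The pads swing forward as they close: fully open they stand 13 mm farther back than shut.
Start: joints at [1.257, 0.213, -0.034, 1.323, 0, 1.571], TCP at [0.154, 0.476, 0.405] pointing down, gripper open.
Joint ranges: [-2.98, 2.98], [-0.74, 1.72], [-1.14, 1.35], [-2.1, 2.04], [-1.57, 1.44], [-3.14, 3.14]. Speed limits (rad/s): [1.89, 1.89, 2.39, 2.57, 3.14, 3.14].

## Interface

Orientations are given as a 3x3 rotation matrix whose columns are the frame's x, y, z axes.
In Python, from workcell import bot, optics gives the robot as it stands.
- The arm moves only by the shell command python3 -m jog 'ROWS'. ROWS is JSON, a list of rows, each a list of 5 numbers: the opening, from 0 (shut) to 1 (fully open), then the shift along the tool's x, y, z as a fraction of full scale, then the turn about the tool's y as a fraction of full scale. A call has 1 to 8 rows; each row shifts and turns the commanded pose from where the row before left it, along the tool's axes as they then stand; what a row does not reach is not made up. Full scale, the value 1, is 0.03 m for a shift and 180 degrees for a turn. A row lasts 1/12 s, in which the tool goes at most 41.7 mm and 7.16 degrees, less where a joint would pass 70% of its speed; a pose out of reach is approached as far as the arm can. A call with a number of a shift or a turn outside -1 to 1 is refused whole. A call with a gripper value outside its range is refused whole. The fingers move at their own pace and stop on an object; the grip force is fixed at half the most. Time passes only in rows, so rows that do not move let the fingers close. It gives the time, the measured TCP pose, the force and the opening at its end, in the units of the state.
- bot.state(): the state, without advancing time (a new reading comes with each control period).
- optics.snapshot(name): name is "scene" or "top" or "wrist"; returns (picture, depth): 400x640x3 uint8, blue, green, red; 400x640 float32, m along the optical axis (not along the pixel's ray), 0 where there is no reading.
- optics.camera_info(name): a dict with "fx", "fy", "cx", "cy" (pixels), "extrinsics" (4x4, takes a point from camera to world coordinates); the wrist camera has in their place "T_tool_cam" (4x4, takes a point from camera to tool coordinates, whose origin is the TCP and whose axes are the tool frame's). Camera axes: x right, y up, looking along -z (the intrinsics and any distortion apply to the point x, -y, -z); pixel columns grow to the right and rows downward; lengths in m; the calibration is good to about 2 mm. The wrist camera is an equidistant fisheye: a pixel r from the principal point sees the ray r / f radians off the axis. A picture is of the moment at which its call begins: read the wrist's pose just before it. camera_info takes no time and is no camera call.
- bot.job_done(): hands the job in, once; it reports no verdict.
The state is a dict: "t": time; "qpos": joint angles; "qd": joint speeds; "tau": joint torques, N m; "position": TCP position; "tool_rot": TCP orientation; "contact_force": force on the tool from outside, world axes, zero at the start; "torque": the same for the moment, N m; "gripper_width": opening from 0.0 (shut) to 1.0 (fully open).
Only numpy, scipy, OpenCV 4.12 (cv2) and the standard library are available. Lean on these libraries where they do the work, as an engineer would, in place of code of your own. Each camera call takes 0.05 s, during which the arm holds its last target.

## Task

The hand knob has come off the little paper press on the desk. Pick up the grey knob whose long slot fits over the flat tongue on top of the press screw, turn it until its slot lines up with the tongue, and lower it over the tongue until it sits fully home and level on the round steel collar, then let go.

Things in the scene. Friction and masses are not known exactly. Their poses are not given: they have to be found in the camera images.
- knob_mid (a point): Centre (half-way up) of the right knob: loose upright grey plastic block, 98 mm long (its x), 44 wide (y), 45 high (z up), 105 to 205 g, with a straight slot right through from top to underside, 60 mm long (along x) by 24 wide, seen from above. Grip its long flat sides, 44 mm apart and parallel to the slot, in the upper half. Half a turn about z changes nothing. The knobs' places vary.
- shaft_seat (a point): Centre of the top of the press screw's steel collar (96 mm diameter, 12 thick), 117 mm above the desk. From it rises the flat steel tongue, 40 mm long (this x), 8 thick (y), 28 high (z up); half a turn is the same. Press fixed; screw very stiff, it stays at its angle. Slot clears tongue by 10 mm at each end, 8 on each side. Seated, the knob's centre is 22.5 mm above this point.
- short_mid (a point): Centre (half-way up) of a wrong knob, a bystander: grey block 64 mm long (x), 44 wide, 45 high, with a slot of only 26 by 24 mm, too short for the tongue. Loose on the desk.
- round_mid (a point): Centre (half-way up) of another wrong knob, a bystander: round, grey, 64 mm in diameter, 45 high, with a round hole of 26 mm. Loose on the desk.
Mind the look-alikes: they are no part of the job. What is shaped like the part that bears knob_mid but orange or pink is not meant.

How it is judged:
By the outcome, as a careful person would: the job done as asked, in the order asked, and still so for the second after the job is handed in, with the robot touching nothing.
It also fails if it takes over 35 s, if anything falls off the work surface, if the arm or the gripper's body presses on something with over 40 N, if the wrist force passes 120 N, or if a joint passes its speed limit or range.

## Working session

There is one attempt and no reset: what is moved stays moved. The work goes in short steps, Python scripts to look and compute and a shell command to move; the robot and the scene stay as the last step left them, time stands still between calls to the robot, and variables do not carry over. Pictures are saved under pics/ and viewed, and the job is handed in when it is done.

```bash
ls; mkdir -p pics; python3 - <<'E'
from workcell import bot, optics
import cv2,numpy as np
s=bot.state();print(s['t'],s['position'],np.round(s['tool_rot'],3),s['gripper_width'])
for n in ['top','scene','wrist']:
    i=optics.camera_info(n);print(n,{k:(np.round(v,4).tolist()) for k,v in i.items() if not isinstance(v,str)})
    p,d=optics.snapshot(n);cv2.imwrite(f'pics/{n}0.png',p);np.save(f'{n}0.npy',d)
E
```

```text
pics
0.0 [0.15426943 0.47546324 0.40423735] [[ 0.309 -0.    -0.951]
 [ 0.951 -0.001  0.309]
 [-0.001 -1.    -0.   ]] 1.003093707368348
top {'fx': 383.4892, 'fy': 383.4892, 'cx': 314.1154, 'cy': 199.9122, 'extrinsics': [[0.02, 0.9922, -0.1232, 0.3781], [-0.9986, 0.0257, 0.0453, 0.1405], [0.0481, 0.1221, 0.9913, 0.8707], [0.0, 0.0, 0.0, 1.0]]}
scene {'fx': 468.2344, 'fy': 468.2344, 'cx': 320.0772, 'cy': 206.0237, 'extrinsics': [[0.8172, -0.5003, 0.2862, 0.763], [0.5763, 0.701, -0.4201, -0.3153], [0.0096, 0.5083, 0.8611, 1.0003], [0.0, 0.0, 0.0, 1.0]]}
wrist {'fx': 309.7069, 'fy': 309.7069, 'cx': 317.1707, 'cy': 198.6175, 'T_tool_cam': [[1.0, -0.0001, -0.0008, -0.0014], [-0.0007, 0.2701, -0.9628, 0.0317], [0.0003, 0.9628, 0.2701, 0.0686], [0.0, 0.0, 0.0, 1.0]]}
```

View pics/top0.png

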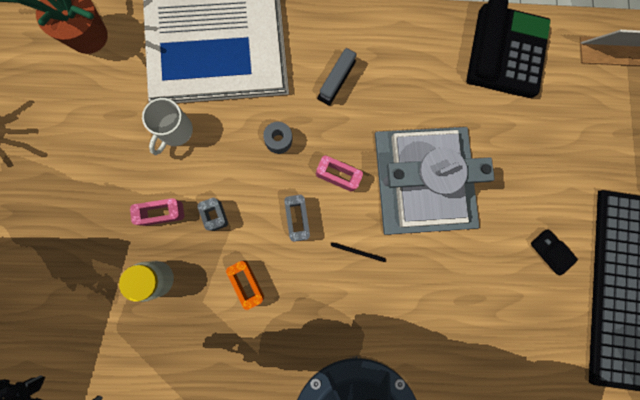

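View pics/scene0.png

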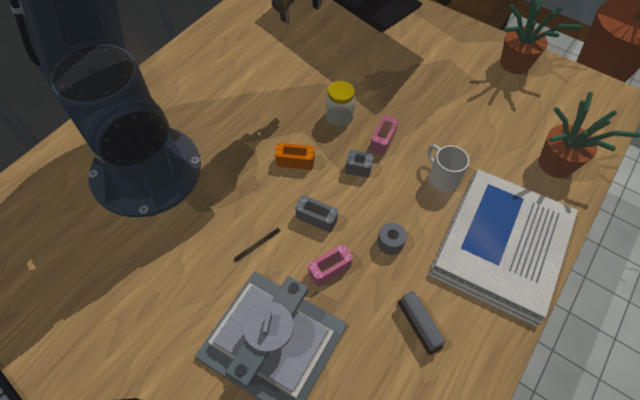

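View pics/wrist0.png

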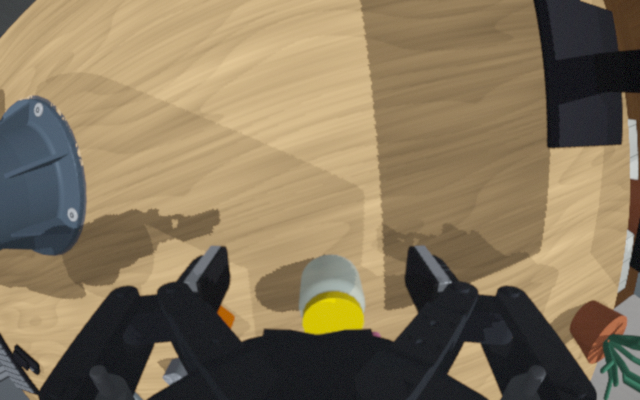

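```bash
cat > h.py <<'E'
import numpy as np,cv2
from workcell import bot,optics
def cloud(n,d,i=None):
    i=i or optics.camera_info(n);v,u=np.indices(d.shape)
    P=np.stack([(u-i['cx'])/i['fx']*d,-(v-i['cy'])/i['fy']*d,-d],-1)
    E=np.array(i['extrinsics']);return P@E[:3,:3].T+E[:3,3]
def rect(P,m):
    q=P[m][:,:2].astype(np.float32)*1000
    return len(q),np.round(np.median(P[m],0),4),cv2.minAreaRect(q)
E
python3 - <<'E'
from h import *
print([ (k,v) for k,v in optics.camera_info('top').items() if k not in('extrinsics',)])
for n,kb,tb,jb in [('top',(270,190,325,245),(420,145,475,195),(115,260,180,305)),('scene',(290,190,342,235),(240,300,295,350),(320,75,360,130))]:
    d=np.load(n+'0.npy');P=cloud(n,d)
    def box(b):
        m=np.zeros(d.shape,bool);m[b[1]:b[3],b[0]:b[2]]=1;return m&(d>0)
    print(n,'knob',rect(P,box(kb)&(P[...,2]>.036)&(P[...,2]<.056)))
    m=box(tb);print('tongue',rect(P,m&(P[...,2]>.132)&(P[...,2]<.16)))
    print('tongue hi',rect(P,m&(P[...,2]>.14)&(P[...,2]<.16)))
    print('collar',rect(P,m&(P[...,2]>.109)&(P[...,2]<.125)))
    print('jar',rect(P,box(jb)&(P[...,2]>.05)))
    m=(P[...,2]>.13)&(d>0)&(P[...,0]>.2)&(P[...,0]<.8)&(abs(P[...,1])<.45)
    print('tall near', P[m].max(0) if m.any() else None)
E
```

```text
[('fx', 383.4891817497563), ('fy', 383.4891817497563), ('cx', 314.115434444991), ('cy', 199.91219624221026)]
top knob (605, array([0.443 , 0.1398, 0.0453]), ((442.6302490234375, 139.1519012451172), (97.72257995605469, 44.06869888305664), 9.593103408813477))
tongue (90, array([ 0.5386, -0.1555,  0.145 ]), ((540.1187133789062, -156.91433715820312), (7.908135414123535, 39.478965759277344), 27.538089752197266))
tongue hi (83, array([ 0.5401, -0.1564,  0.1452]), ((540.200439453125, -157.07449340820312), (7.903958797454834, 39.11817932128906), 27.629253387451172))
collar (1628, array([ 0.5385, -0.155 ,  0.1173]), ((540.4597778320312, -157.27737426757812), (94.50885009765625, 95.85256958007812), 42.81073760986328))
jar (1514, array([0.307 , 0.4346, 0.0994]), ((306.29345703125, 440.84844970703125), (74.34515380859375, 74.4498519897461), 67.49486541748047))
tall near [ 0.5511269  -0.13873838  0.14775318]
scene knob (554, array([0.4445, 0.1368, 0.0438]), ((443.53759765625, 138.30870056152344), (98.75358581542969, 48.240074157714844), 10.332826614379883))
tongue (117, array([ 0.5423, -0.1586,  0.144 ]), ((541.476318359375, -158.31884765625), (8.514787673950195, 39.39038848876953), 25.156444549560547))
tongue hi (101, array([ 0.5418, -0.1586,  0.1444]), ((541.4345092773438, -158.329345703125), (8.390008926391602, 39.3791618347168), 25.502811431884766))
collar (1833, array([ 0.5437, -0.1591,  0.1167]), ((540.1377563476562, -156.5391082763672), (95.26974487304688, 91.45399475097656), 36.540863037109375))
jar (809, array([0.3139, 0.4287, 0.0957]), ((307.74627685546875, 439.50103759765625), (74.91900634765625, 77.40057373046875), 72.2728042602539))
tall near [ 0.55293762 -0.13966699  0.14882605]
```

```bash
python3 -m jog '[[1,0,0,0,-0.031],[1,0,0,0,-0.031],[1,0,0,0,-0.031],[1,0,0,0,-0.031],[1,0,0,0,-0.031],[1,0,0,0,0]]'; python3 -c "
from h import *
s=bot.state();R=np.array(s['tool_rot']);print(s['t'],s['qpos'],np.degrees(np.arctan2(R[1,0],R[0,0])))"
```

```text
t: 0.65
position: [0.1543, 0.4755, 0.4045]
tool_rot: [[-0.177, -0.0, -0.984], [0.984, -0.0, -0.177], [-0.0, -1.0, 0.0]]
contact_force: [0.4, -0.1, 0.2]
gripper_width: 0.998
0.65 [ 1.25699084e+00  2.13100821e-01 -3.46205751e-02  1.32352557e+00
 -7.98740555e-06  1.07899885e+00] 100.19819240626228
```

```bash
python3 -m jog '[[1,-0.8,0,-0.47,0],[1,-0.8,0,-0.47,0],[1,-0.8,0,-0.47,0],[1,-0.8,0,-0.47,0],[1,-0.8,0,-0.47,0],[1,-0.8,0,-0.47,0],[1,-0.8,0,-0.47,0],[1,-0.8,0,-0.47,0]]'; python3 -m jog '[[1,-0.8,0,-0.47,0],[1,-0.8,0,-0.47,0],[1,-0.8,0,-0.47,0],[1,-0.8,0,-0.47,0],[1,-0.8,0,-0.47,0],[1,-0.8,0,-0.47,0],[1,-0.8,0,-0.47,0],[1,0,0,0,0]]'
```

```text
t: 1.32
position: [0.2991, 0.3047, 0.4047]
tool_rot: [[-0.169, 0.0, -0.986], [0.986, -0.0, -0.169], [-0.0, -1.0, -0.0]]
contact_force: [1.3, 0.2, 0.7]
gripper_width: 1.001
t: 1.98
position: [0.4268, 0.1547, 0.4045]
tool_rot: [[-0.166, 0.0, -0.986], [0.986, -0.001, -0.166], [-0.001, -1.0, -0.0]]
contact_force: [0.0, 0.8, 0.9]
gripper_width: 1.003
```

```bash
python3 - <<'E'
from h import *
s=bot.state();R=np.array(s['tool_rot']);p=np.array(s['position']);print(s['t'],s['qpos'],p,np.degrees(np.arctan2(R[1,0],R[0,0])))
print((np.array([.443,.1388,.29])-p)@R/.03)
p,d=optics.snapshot('wrist');cv2.imwrite('pics/wrist1.png',p)
E
```

```text
1.9833 [ 3.47997040e-01  1.18199572e-01 -1.48797311e-01  1.30368816e+00
 -1.02441340e-03  1.81580336e-01] [0.42677612 0.15466247 0.40446881] 99.53496315712258
[-0.60725875  3.8163596  -0.44461403]
```

View pics/wrist1.png

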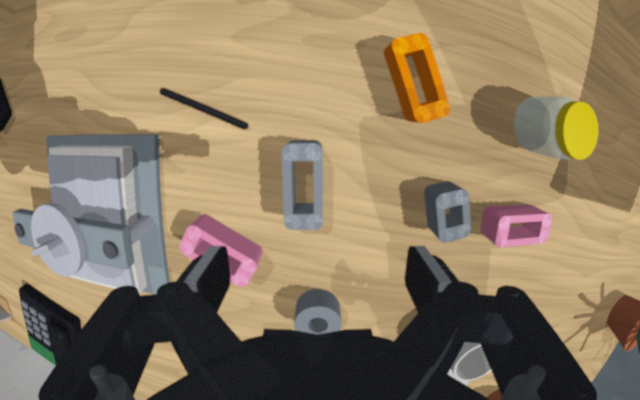

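```bash
python3 -m jog '[[1,-0.3,0,-0.22,0],[1,-0.3,0,-0.22,0],[1,0,0.76,0,0],[1,0,0.76,0,0],[1,0,0.76,0,0],[1,0,0.76,0,0],[1,0,0.76,0,0],[1,0,0,0,0]]'; python3 - <<'E'
from h import *
s=bot.state();R=np.array(s['tool_rot']);p=np.array(s['position']);print(s['t'],p,np.degrees(np.arctan2(R[1,0],R[0,0])))
im,d=optics.snapshot('wrist');cv2.imwrite('pics/wrist2.png',im)
i=optics.camera_info('wrist');v,u=np.indices(d.shape)
a=u-i['cx'];b=v-i['cy'];r=np.hypot(a,b)+1e-9;th=r/i['fx'];t=np.tan(th)/r
P=np.stack([a*t*d,-b*t*d,-d],-1);T=np.array(i['T_tool_cam']);P=P@T[:3,:3].T+T[:3,3];W=P@R.T+p
m=(d>0)&(W[...,2]>.036)&(W[...,2]<.056)&(np.hypot(W[...,0]-.443,W[...,1]-.139)<.06)
print(rect(W,m)); print(rect(P[...,[0,2,1]],m))
print((np.array([.443,.1388,.189])-p)@R/.03)
E
```

```text
t: 2.7
position: [0.4396, 0.1417, 0.2873]
tool_rot: [[-0.172, -0.005, -0.985], [0.985, -0.002, -0.172], [-0.001, -1.0, 0.005]]
contact_force: [-0.7, -0.8, -1.3]
gripper_width: 1.002
2.7 [0.43964033 0.141677   0.28725782] 99.91541985853559
(5245, array([0.4344, 0.1385, 0.0441]), ((440.9051208496094, 139.04519653320312), (98.74290466308594, 44.291770935058594), 9.216954231262207))
(5245, array([-0.0026,  0.0044,  0.2432]), ((-2.6165904998779297, -2.0539321899414062), (98.74488830566406, 44.29202651977539), 89.30115509033203))
[-0.11115205  3.27481957 -0.11077836]
```

View pics/wrist2.png

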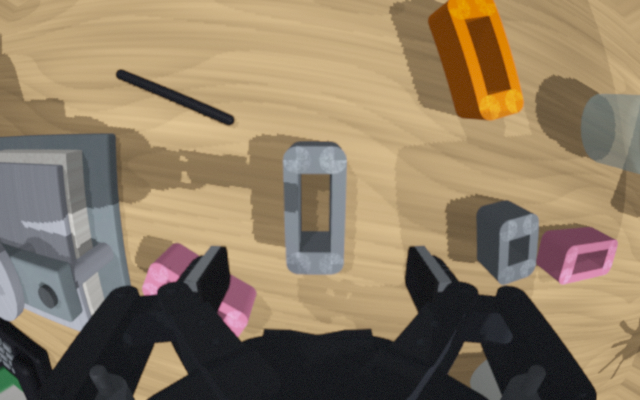

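```bash
python3 -m jog '[[1,-0.09,0.7,-0.08,0],[1,0,0.7,0,0],[1,0,0.7,0,0],[1,0,0.6,0,0],[1,0,0.5,0,0],[1,0,0,0,0],[1,0,0,0,0]]'; python3 - <<'E'
from h import *
s=bot.state();p=s['position'];R=s['tool_rot'];print((np.array([.4415,.139,.189])-p)@R/.03,s['contact_force'])
E
```

```text
t: 3.33
position: [0.4441, 0.1399, 0.1957]
tool_rot: [[-0.172, 0.0, -0.985], [0.985, 0.0, -0.172], [0.0, -1.0, -0.0]]
contact_force: [0.3, 0.2, 0.0]
gripper_width: 0.996
[-0.01486033  0.22470958  0.090357  ] [0.34536286 0.22399111 0.04902318]
```

```bash
python3 -m jog '[[1,0,0.2,0.06,0],[1,0,0,0,0],[0,0,0,0,0],[0,0,0,0,0],[0,0,0,0,0],[0,0,0,0,0],[0,0,0,0,0],[0,0,0,0,0]]';python3 -m jog '[[0,0,0,0,0],[0,0,0,0,0],[0,0,0,0,0],[0,0,0,0,0]]'
```

```text
t: 4.0
position: [0.442, 0.1394, 0.1893]
tool_rot: [[-0.172, 0.001, -0.985], [0.985, 0.0, -0.172], [0.0, -1.0, -0.001]]
contact_force: [-2.7, -0.9, 9.4]
gripper_width: 0.505
t: 4.33
position: [0.442, 0.1394, 0.1893]
tool_rot: [[-0.172, 0.001, -0.985], [0.985, 0.0, -0.172], [0.0, -1.0, -0.001]]
contact_force: [-1.8, -1.0, 9.7]
gripper_width: 0.503
```

```bash
python3 -m jog '[[0,0,-0.3,0,0],[0,0,-0.7,0,0],[0,0,-0.9,0,0],[0,0,-0.9,0,0],[0,0,-0.9,0,0],[0,0,-0.9,0,0],[0,0,-0.7,0,0],[0,0,0,0,0]]'; python3 - <<'E'
from h import *
s=bot.state();p=s['position'];R=s['tool_rot'];print(s['contact_force'],p)
im,d=optics.snapshot('wrist');cv2.imwrite('pics/wrist3.png',im)
E
```

```text
t: 5.0
position: [0.4426, 0.1396, 0.3522]
tool_rot: [[-0.172, 0.006, -0.985], [0.985, 0.002, -0.172], [0.001, -1.0, -0.006]]
contact_force: [0.9, 1.1, -1.8]
gripper_width: 0.505
[ 0.93990864  1.14022259 -1.84782727] [0.44257506 0.13960644 0.35219442]
```

View pics/wrist3.png

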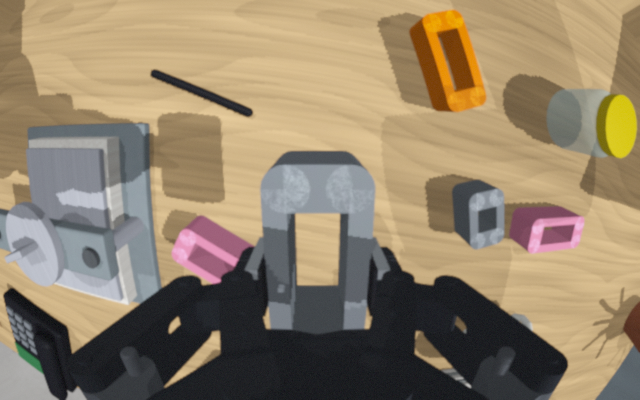

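```bash
python3 -m jog '[[0,0,0,0,0.034],[0,0,0,0,0.034],[0,0,0,0,0.034],[0,0,0,0,0.034],[0,0,0,0,0.034],[0,0,0,0,0.034]]';python3 -m jog '[[0,0,0,0,0.034],[0,0,0,0,0.034],[0,0,0,0,0.034],[0,0,0,0,0.034],[0,0,0,0,0.034],[0,0,0,0,0.034],[0,0,0,0,0]]'; python3 - <<'E'
from h import *
s=bot.state();p=s['position'];R=s['tool_rot'];print(s['qpos'],np.degrees(np.arctan2(R[1,0],R[0,0])))
print((np.array([.5407,-.1574,.36])-p)@R/.03)
E
```

```text
t: 5.55
position: [0.4415, 0.1392, 0.3468]
tool_rot: [[0.456, -0.002, -0.89], [0.89, -0.001, 0.456], [-0.001, -1.0, 0.001]]
contact_force: [-0.0, 0.1, -1.9]
gripper_width: 0.504
t: 6.13
position: [0.4415, 0.1393, 0.3468]
tool_rot: [[0.897, -0.002, -0.441], [0.441, -0.001, 0.897], [-0.002, -1.0, 0.0]]
contact_force: [-0.4, -0.2, -1.9]
gripper_width: 0.502
[ 3.05550523e-01  1.57515850e-01 -2.49634313e-01  1.16525171e+00
 -3.47087145e-05  1.41952868e+00] 26.173764082602585
[ -1.39521225  -0.43892347 -10.3329946 ]
```

```bash
python3 -m jog '[[0,-0.1,-0.1,-0.4,0],[0,-0.1,-0.1,-0.8,0],[0,-0.1,-0.1,-0.8,0],[0,-0.1,-0.1,-0.8,0],[0,-0.1,-0.1,-0.8,0],[0,-0.1,0,-0.8,0],[0,-0.1,0,-0.8,0],[0,-0.1,0,-0.8,0]]';python3 -m jog '[[0,-0.1,0,-0.8,0],[0,-0.1,0,-0.8,0],[0,-0.1,0,-0.8,0],[0,-0.1,0,-0.8,0],[0,-0.1,0,-0.8,0],[0,-0.1,0,-0.3,0],[0,0,0,0,0],[0,0,0,0,0]]'; python3 - <<'E'
from h import *
s=bot.state();p=s['position'];R=s['tool_rot'];print(s['t'],p,np.degrees(np.arctan2(R[1,0],R[0,0])))
print((np.array([.5407,-.1574,.36])-p)@R/.03)
for n in ['wrist','top','scene']:
    im,d=optics.snapshot(n);cv2.imwrite(f'pics/{n}4.png',im);np.save(n+'4.npy',d)
E
```

```text
t: 6.8
position: [0.5006, -0.0337, 0.3621]
tool_rot: [[0.893, -0.001, -0.45], [0.45, 0.0, 0.893], [-0.001, -1.0, 0.0]]
contact_force: [0.5, -0.9, -0.8]
gripper_width: 0.506
t: 7.47
position: [0.5418, -0.1559, 0.3621]
tool_rot: [[0.895, -0.001, -0.447], [0.447, 0.001, 0.895], [-0.001, -1.0, 0.001]]
contact_force: [-0.5, 0.7, -2.1]
gripper_width: 0.506
7.4667 [ 0.54175057 -0.15593092  0.36206498] 26.55507741981254
[-0.05316081  0.06884693 -0.02821899]
```

View pics/wrist4.png

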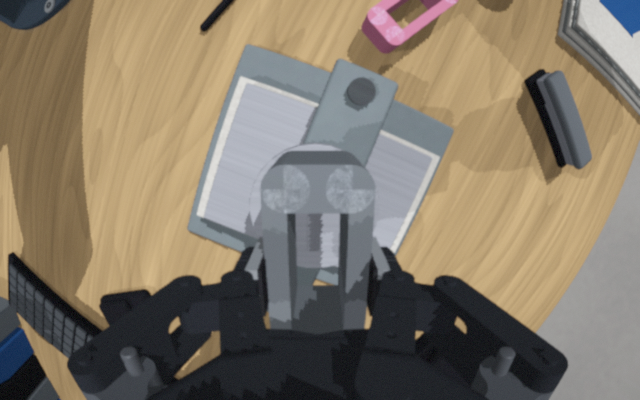

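View pics/scene4.png

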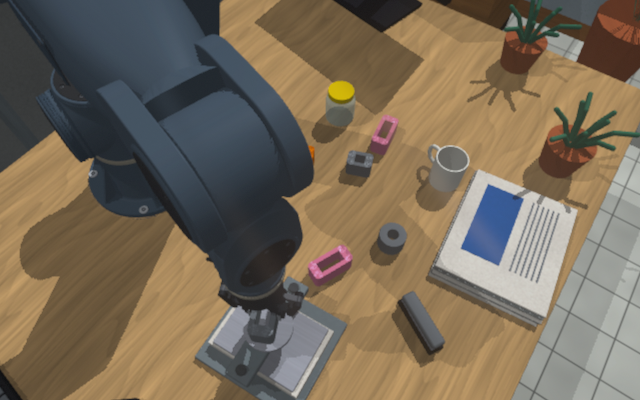

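```bash
python3 - <<'E'
from h import *
d=np.load('wrist4.npy');i=optics.camera_info('wrist');s=bot.state();R=s['tool_rot'];p=s['position']
v,u=np.indices(d.shape)
a=u-i['cx'];b=v-i['cy'];r=np.hypot(a,b)+1e-9;t=np.tan(r/i['fx'])/r
P=np.stack([a*t*d,-b*t*d,-d],-1);T=np.array(i['T_tool_cam']);P=P@T[:3,:3].T+T[:3,3]
Q=P[...,[0,2,1]]
near=(d>0)&(abs(Q[...,0])<.03)&(abs(Q[...,1])<.055)
h=np.histogram(Q[near][:,2],np.arange(.12,.27,.005));print(list(zip(np.round(h[1],3),h[0])))
for lo,hi in [(.135,.155),(.208,.226)]:
    m=near&(Q[...,2]>lo)&(Q[...,2]<hi);print(rect(Q,m),np.percentile(u[m],[5,95]),np.percentile(v[m],[5,95]))
    for c in (0,1): print(np.percentile(Q[m][:,c],[1,50,99]))
k=near&(Q[...,2]>.135)&(Q[...,2]<.155)&(Q[...,1]<-.032); x=Q[k]; print('front end x', x[:,0].min(),x[:,0].max(),'z min',x[:,1].min())
E
```

```text
[(np.float64(0.12), np.int64(361)), (np.float64(0.125), np.int64(311)), (np.float64(0.13), np.int64(460)), (np.float64(0.135), np.int64(600)), (np.float64(0.14), np.int64(4089)), (np.float64(0.145), np.int64(7735)), (np.float64(0.15), np.int64(848)), (np.float64(0.155), np.int64(717)), (np.float64(0.16), np.int64(638)), (np.float64(0.165), np.int64(573)), (np.float64(0.17), np.int64(470)), (np.float64(0.175), np.int64(440)), (np.float64(0.18), np.int64(362)), (np.float64(0.185), np.int64(347)), (np.float64(0.19), np.int64(27)), (np.float64(0.195), np.int64(0)), (np.float64(0.2), np.int64(0)), (np.float64(0.205), np.int64(0)), (np.float64(0.21), np.int64(0)), (np.float64(0.215), np.int64(433)), (np.float64(0.22), np.int64(4)), (np.float64(0.225), np.int64(0)), (np.float64(0.23), np.int64(0)), (np.float64(0.235), np.int64(0)), (np.float64(0.24), np.int64(145)), (np.float64(0.245), np.int64(2014)), (np.float64(0.25), np.int64(46)), (np.float64(0.255), np.int64(863)), (np.float64(0.26), np.int64(12)), (np.float64(0.265), np.int64(0))]
(13272, array([-0.0008,  0.0228,  0.1453]), ((0.30814552307128906, 9.125028610229492), (80.65325927734375, 59.3825798034668), 89.82685089111328)) [264. 371.] [168. 323.]
[-0.0265605  -0.00075655  0.02504073]
[-0.03012616  0.02277031  0.04906917]
(437, array([-0.0036, -0.0069,  0.2182]), ((-3.346127986907959, -7.212891578674316), (26.51624870300293, 7.2644171714782715), 89.50927734375)) [308. 319.] [215.  248.2]
[-0.0070321  -0.00364173  0.00021265]
[-0.01999243 -0.00692194  0.00521449]Traceback (most recent call last):
  File "<stdin>", line 12, in <module>
    return umr_minimum(a, axis, None, out, keepdims, initial, where)
ValueError: zero-size array to reduction operation minimum which has no identity
```

```bash
python3 -m jog '[[0,-0.07,0,-0.02,0],[0,0,0,0,0],[0,0,0.3,0,0],[0,0,0.3,0,0],[0,0,0.3,0,0],[0,0,0,0,0]]'; python3 - <<'E'
from h import *
s=bot.state();p=s['position'];R=s['tool_rot'];print(s['t'],p,s['contact_force'])
im,d=optics.snapshot('wrist');cv2.imwrite('pics/wrist5.png',im)
E
```

```text
t: 8.12
position: [0.5398, -0.1572, 0.3331]
tool_rot: [[0.895, -0.003, -0.446], [0.446, 0.001, 0.895], [-0.002, -1.0, 0.002]]
contact_force: [-0.9, 0.0, -1.7]
gripper_width: 0.506
8.1167 [ 0.53980373 -0.15718073  0.33314301] [-0.93737517  0.0331912  -1.73216454]
```

View pics/wrist5.png

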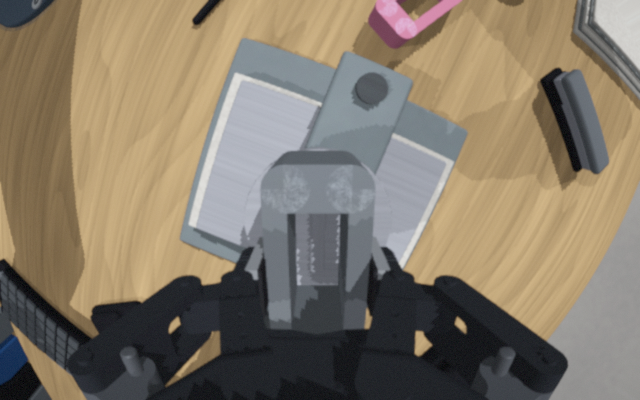

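```bash
python3 -m jog '[[0,0,0.25,0,0],[0,0,0.25,0,0],[0,0,0.2,0,0],[0,0,0,0,0],[0,0,0,0,0]]';python3 -m jog '[[0,0,0.06,0,0],[0,0,0,0,0]]';python3 -m jog '[[0,0,0.04,0,0],[0,0,0,0,0]]'
```

```text
t: 8.58
position: [0.5403, -0.1574, 0.3143]
tool_rot: [[0.895, -0.001, -0.446], [0.446, 0.0, 0.895], [-0.001, -1.0, 0.001]]
contact_force: [0.3, -0.6, -0.8]
gripper_width: 0.506
t: 8.75
position: [0.5405, -0.1574, 0.3129]
tool_rot: [[0.895, 0.0, -0.446], [0.446, -0.0, 0.895], [0.0, -1.0, -0.0]]
contact_force: [0.3, -0.2, -2.2]
gripper_width: 0.505
t: 8.92
position: [0.5405, -0.1574, 0.3117]
tool_rot: [[0.895, 0.0, -0.446], [0.446, -0.0, 0.895], [0.0, -1.0, -0.0]]
contact_force: [-0.4, -0.7, -2.0]
gripper_width: 0.505
```

```bash
python3 -m jog '[[0,0,0.06,0,0],[0,0,0,0,0]]';python3 -m jog '[[0,0,0.04,0,0],[0,0,0,0,0]]';python3 -m jog '[[0,0,0.03,0,0],[0,0,0,0,0]]'
```

```text
t: 9.08
position: [0.5404, -0.1574, 0.3097]
tool_rot: [[0.895, -0.0, -0.446], [0.446, 0.0, 0.895], [-0.0, -1.0, 0.0]]
contact_force: [0.1, 0.6, -1.8]
gripper_width: 0.505
t: 9.25
position: [0.5404, -0.1574, 0.3085]
tool_rot: [[0.895, -0.0, -0.446], [0.446, 0.0, 0.895], [-0.0, -1.0, 0.0]]
contact_force: [0.1, -1.3, -2.5]
gripper_width: 0.504
t: 9.42
position: [0.5404, -0.1574, 0.3077]
tool_rot: [[0.895, -0.0, -0.446], [0.446, 0.0, 0.895], [-0.0, -1.0, 0.0]]
contact_force: [-0.2, -0.3, -1.5]
gripper_width: 0.504
```

```bash
python3 -m jog '[[0,0,0.03,0,0],[0,0,0,0,0]]';python3 -m jog '[[0,0,0.03,0,0],[0,0,0,0,0]]'
```

```text
t: 9.58
position: [0.5404, -0.1574, 0.3068]
tool_rot: [[0.895, -0.0, -0.446], [0.446, 0.0, 0.895], [-0.0, -1.0, 0.0]]
contact_force: [-0.2, 1.0, -2.1]
gripper_width: 0.505
t: 9.75
position: [0.5404, -0.1574, 0.3063]
tool_rot: [[0.895, 0.0, -0.446], [0.446, -0.0, 0.895], [0.0, -1.0, -0.0]]
contact_force: [-1.8, 0.5, 3.5]
gripper_width: 0.503
```

```bash
python3 -m jog '[[0,0,0.02,0,0],[0,0,0,0,0]]';python3 -m jog '[[0.6,0,0,0,0],[0.8,0,0,0,0],[1,0,0,0,0],[1,0,0,0,0],[1,0,0,0,0],[1,0,0,0,0],[1,0,0,0,0],[1,0,0,0,0]]';python3 - <<'E'
from h import *
im,d=optics.snapshot('wrist');cv2.imwrite('pics/wrist6.png',im)
E
```

```text
t: 9.92
position: [0.5404, -0.1574, 0.3063]
tool_rot: [[0.895, 0.001, -0.446], [0.446, -0.0, 0.895], [0.001, -1.0, -0.001]]
contact_force: [-5.3, 1.6, 12.6]
gripper_width: 0.503
t: 10.58
position: [0.5404, -0.1574, 0.3054]
tool_rot: [[0.895, -0.0, -0.446], [0.446, -0.0, 0.895], [-0.0, -1.0, 0.0]]
contact_force: [-0.1, -0.3, 0.1]
gripper_width: 1.0
```

View pics/wrist6.png

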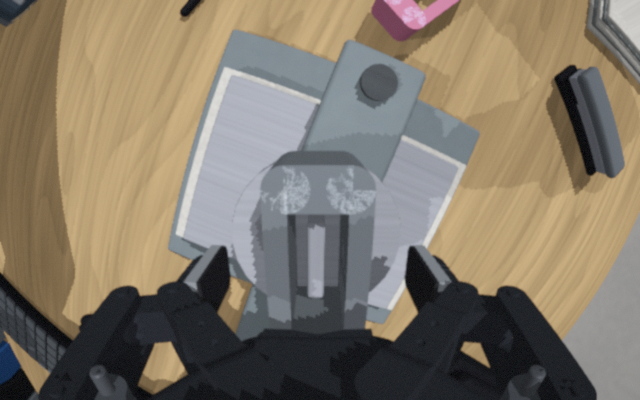

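Knob released on the collar with the tongue centred in the slot at about (317,258). Next I retreat straight up, then back toward +y so the overhead cameras can see it.

```bash
python3 -m jog '[[1,0,-0.4,0,0],[1,0,-0.8,0,0],[1,0,-0.8,0,0],[1,0,-0.8,0,0],[1,0,-0.8,0,0],[1,0,-0.3,0.3,0],[1,0,0,0.8,0],[1,0,0,0.8,0]]';python3 -m jog '[[1,0,0,0.8,0],[1,0,0,0.8,0],[1,0,0,0.8,0],[1,0,0,0.8,0],[1,0,0,0.8,0],[1,0,0,0.8,0],[1,0,0,0.3,0],[1,0,0,0,0]]';python3 - <<'E'
from h import *
for n in ['top','scene']:
    im,d=optics.snapshot(n);cv2.imwrite(f'pics/{n}7.png',im)
    P=cloud(n,d);D=np.hypot(P[...,0]-.5405,P[...,1]+.1574)
    m=(d>0)&(D<.055)&(P[...,2]>.152)&(P[...,2]<.175);print(n,rect(P,m))
    A=np.c_[P[m][:,:2]-[.5405,-.1574],np.ones(m.sum())];print(np.linalg.lstsq(A,P[m][:,2],rcond=None)[0], 'tongue',rect(P,(d>0)&(D<.025)&(P[...,2]>.138)&(P[...,2]<.150)))
E
```

```text
t: 11.3
position: [0.5148, -0.106, 0.4225]
tool_rot: [[0.896, 0.001, -0.445], [0.445, -0.0, 0.896], [0.001, -1.0, -0.0]]
contact_force: [0.8, 0.4, -0.4]
gripper_width: 1.0
t: 11.97
position: [0.4459, 0.032, 0.4224]
tool_rot: [[0.894, 0.0, -0.448], [0.448, 0.0, 0.894], [0.0, -1.0, 0.0]]
contact_force: [0.4, -0.6, 0.0]
gripper_width: 1.0
top (0, array([nan, nan, nan]), ((0.0, 0.0), (0.0, 0.0), 0.0))
[0. 0. 0.] tongue (0, array([nan, nan, nan]), ((0.0, 0.0), (0.0, 0.0), 0.0))
scene (932, array([ 0.5437, -0.1604,  0.1615]), ((541.8067626953125, -156.6845245361328), (44.47186279296875, 99.7918472290039), 26.326431274414062))
[-0.00625581  0.00118185  0.16116651] tongue (137, array([ 0.5403, -0.159 ,  0.1441]), ((546.4473876953125, -155.4644775390625), (34.713356018066406, 41.414676666259766), 26.364957809448242))
  return _methods._mean(a, axis=axis, dtype=dtype,
  ret = um.true_divide(
```

View pics/top7.png

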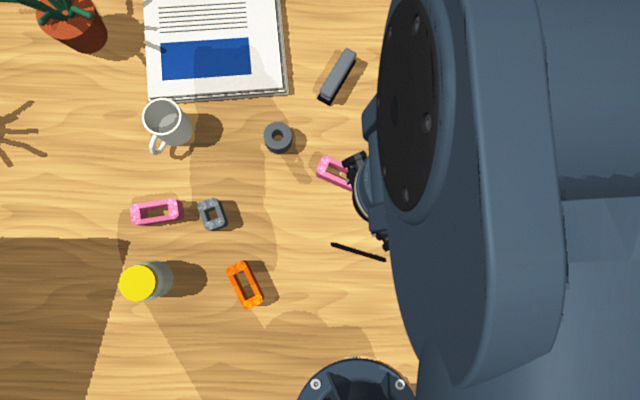

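View pics/scene7.png

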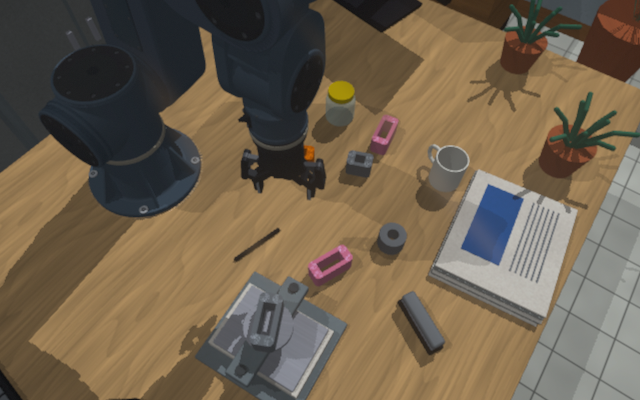

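```bash
python3 -c "
from workcell import bot
print(bot.job_done())"
```

```text
the job is handed in; nothing more can be done
None
```

I picked up the long-slot grey knob and turned it about 73° to line its slot up with the tongue. I then lowered it onto the collar, let go, moved the arm clear and handed the job in at about 12 s of the 35 s allowed.

**Seating:** The scene camera puts the knob's top at z = 0.161 m, where 0.162 m is expected when fully home. It is level to about 0.4°, centred within about 2 mm of the collar and aligned with the tongue within 1°. The wrist camera showed the tongue inside the slot after release.

**Forces:** The highest wrist-force reading was about 14 N, against a limit of 120 N, when the knob met the collar. Readings come only at the end of each move, so a brief peak in between would not show. At hand-in the gripper was open and touching nothing. In the last pictures the other loose parts look unmoved.

**Check that failed:** The top camera gave no final reading because the arm was blocking its view of the press. The final height, level and position figures therefore come from the scene camera alone.

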